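# Clamp a wooden block in a ratchet bar clamp and keep it squeezed

## Robot

A 6-joint arm with a two-finger parallel gripper is mounted at the origin on a cart in front of the work surface, level with it; the furniture and walls round the work are solid. World frame = base frame: x ahead of the robot, y to its left, z up, the work surface at z = 0. Lengths are in m, angles in rad, forces in N, time in s.
With the tool pointing down it reaches from about 0.225 to 0.875 m from the base axis. Payload 3.4 kg.
Tool frame: the origin (TCP) lies at the very end of the fingers, on their centre line; the grasp point (between the pads) lies 19 mm behind it; z points along the fingers, y is the line along which they close (so a half turn about z gives the same grasp; the last joint's range is limited). The gripper opens to 85 mm and grips with 20 to 120 N. Pads are 22 mm wide; open, the fingers measure 114 mm over their backs; the gripper's body (76 mm by 85 mm) begins 54 mm behind the grasp point. The pads swing forward as they close: fully open they stand 13 mm farther back than shut.
Start: joints at [-1.277, 0.276, 1.505, -0, 1.361, -0.121], TCP at [0.232, -0.526, 0.231] pointing down, gripper open.
Joint ranges: [-2.89, 2.89], [-0.75, 2.08], [0.22, 2.7], [-1.18, 4.32], [0.11, 2.71], [-2.7, 2.7]. Speed limits (rad/s): [2.57, 2.57, 3.14, 3.14, 3.14, 3.14].

## Interface

Orientations are given as a unit quaternion [w, x, y, z].
In Python, from rig import manip, get_image, camera_info gives the robot as it stands. The module is installed in compiled form; this text tells all that it offers.
- The arm moves only by the shell command python3 -m crank 'ROWS' [FORCE]. ROWS is a JSON object of lists of equal length, an entry for each row: "translation": the shift along the tool's x, y, z in mm, a list of three; "roll": the turn about the tool's z in rad; "fingers": the opening, from 0 (shut) to 1 (fully open). A call has 1 to 8 rows; each row shifts and turns the commanded pose from where the row before left it, along the tool's axes as they then stand; what a row does not reach is not made up. A row lasts 1/10 s, in which the tool goes at most 50 mm and 8.59 degrees, less where a joint would pass 70% of its speed; a pose out of reach is approached as far as the arm can. A call is refused whole if a number of a shift passes 50 or a number of a turn 0.15, either way. A call with a gripper value outside its range is refused whole. The fingers move at their own pace and stop on an object; FORCE is the grip in N (left out, the last holds). Time passes only in rows, so rows that do not move let the fingers close. It gives the time, the measured TCP pose, the force, the opening and the grip force at its end, in the units of the state.
- manip.get_state(): the state, without advancing time (a new reading comes with each control period).
- get_image(name): name is "scene" or "top"; returns the picture (420x560x3 uint8, blue, green, red); there is no depth.
- camera_info(name): a dict with "mtx" (3x3 intrinsics, pixels), "rvec" (rotation vector, rad) and "tvec" (3), from world to camera coordinates, as OpenCV has them. Camera axes: x right, y down, z forward; pixel columns grow to the right and rows downward; lengths in m; the calibration is good to about 2 mm. A picture is of the moment at which its call begins. camera_info takes no time and is no camera call.
- manip.sign_off(): hands the job in; it is judged then, once.
The state is a dict: "clock": time; "qpos": joint angles; "qd": joint speeds; "effort": joint torques, N m; "position": TCP position; "ee_rot": TCP orientation; "contact_force": force on the tool from outside, world axes, zero at the start; "moment": the same for the moment, N m; "width": finger opening in m; "gripper_force": force on a finger pad.
Only numpy, scipy, OpenCV 4.12 (cv2) and the standard library are available. Lean on these libraries where they do the work, as an engineer would, in place of code of your own. Each camera call takes 0.05 s, during which the arm holds its last target. There are 200 camera calls.

## Task

With the clamp left lying on the worktop, lay the tall wooden block (not the flat one) flat, lengthwise and centred on its bar between the two jaws and let go of it; then close the sliding jaw by pumping the trigger against the handle, never by pushing the jaw itself, until the block is gripped firmly between both jaws, but do not crush it. Finish while still holding the trigger squeezed against the handle so that the block stays gripped; leave everything else standing where it is.

Things in the scene. Friction and masses are not known exactly. Their poses are not given: they have to be found in the camera images.
- clamp: one-hand ratchet bar clamp, 0.6 kg, lying loose and flat on the worktop, 300 x 155 x 57 mm. Origin: on the worktop under the middle of the bed; +y along the bar from sliding to fixed jaw, +z up; handle and trigger stick out to -x. Black housing at y -185 to -91, x -72 to 22, up to z 57 mm; rod's rear end at y -233 mm when open. Squeezing slides the clamp a little until both fingers touch
- fixed_jaw: fixed steel jaw with rubber pad at the +y end of the bar, 44 mm wide, 55 mm high; frame as the clamp's; its pad's face is at y = +50 mm in the clamp's frame and looks to -y
- moving_jaw: sliding steel jaw with rubber pad (42 mm wide, top at z = 56 mm, 14 mm thick) with its toothed push rod; it does not turn against the clamp. Its frame coincides with the clamp's when fully open and travels along +y with jaw_slide
- jaw_slide (a joint): travel of the sliding jaw toward the fixed jaw, m: the clear opening between the pads is 0.110 - jaw_slide. It starts at 0 to 0.02. It stays where it is left (about 5 N friction), give or take 2 mm
- jaw_face (a point): centre of the sliding jaw's pad face, which looks to +y, 33 mm above the worktop (clamp y = -60 mm when fully open)
- bed (a point): point on the flat steel bar on which the block lies (44 mm wide, 10 mm thick, clamp y -185 to 66 mm): right above the clamp's origin, 10 mm above the worktop; axes as the clamp's. The block's own bed is between the pads, clamp y -60 to +50 mm
- trigger: steel trigger lever on an upright hinge at x -60, y -125 mm of the clamp, in front (+y side) of the handle; z 12 to 46 mm; round knuckle of 16 mm diameter 45 mm from the hinge, where it is squeezed. Squeezing takes about 9 N there; each newton more gives about 1.1 N at the jaw: a grip of 20 to 30 N clamps the block well, over 40 N may crush it
- trigger_hinge (a joint): trigger angle, rad: 0 released, 0.42 squeezed to its stop; a spring brings it back. A full squeeze pushes the jaw 7 to 14 mm (teeth 7 mm apart, so up to 7 mm of the stroke is idle); let it come back to 0 between squeezes, the jaw stays. Once it stops clearly short of 0.42 (under 0.36) under a grip of about 20 N the jaw is tight on the block
- trigger_grip (a point): front (+y) side of the knuckle, 30 mm above the worktop: one finger presses here toward -y. Knuckle front to handle back measures 66 mm released, 47 mm fully squeezed (across the clamp's y), at x = -105 mm in the clamp's frame
- handle_grip (a point): rear (-y) side of the handle, 30 mm above the worktop, at x = -105, y = -174 mm of the clamp: the other finger presses here toward +y
- block: tall plain wooden block, 51 (x) x 63 (y) x 46 (z) mm, about 0.1 kg; origin at the centre of its underside. Lengthwise: its y along the clamp's y, either way round
- flat_block: flat wooden block, 47 x 66 x 20 mm, origin at the centre of its underside; leave it alone
- mug: white mug, 92 x 123 x 95 mm, behind the clamp; leave it alone
- pepper_mill: dark wooden pepper mill, 58 mm across, 170 mm high, behind the clamp; leave it alone
- onion: onion, 75 mm, at the back; leave it alone
- handle: black handle with rubber grip, fixed to the clamp, sticking out toward -x from the housing behind (-y side of) the trigger: clamp x -60 to -130 mm, y -174 to -160 mm, z 8 to 50 mm; its frame is the clamp's
Things that resemble listed ones, but are neither listed nor needed, are in the scene too. Of the things that look like the block, the middle-sized one is meant.

How it is judged:
By the outcome, as a careful person would: the job done as asked, in the order asked, and still so for the second after the job is handed in, while the arm keeps its last pose, push and grip.
It also fails if it takes over 53 s, if anything falls off the work surface, if the arm or the gripper's body presses on something with over 40 N, if the wrist force passes 120 N, or if a joint passes its speed limit or range.

## Working session

There is one attempt and no reset: what is moved stays moved. The work goes in short steps, Python scripts to look and compute and a shell command to move; the robot and the scene stay as the last step left them, time stands still between calls to the robot, and variables do not carry over. Pictures are saved under pics/ and viewed, at most 12 in all, crops included, and the job is handed in when it is done.

```bash
mkdir -p pics; python3 - <<'E'
from rig import manip,get_image,camera_info
import cv2
for n in("top","scene"):
    cv2.imwrite(f"pics/{n}0.png",get_image(n)); c=camera_info(n); print(n,c)
s=manip.get_state(); print(s)
E
```

```text
top {'mtx': array([[413.29558981,   0.        , 286.07406489],
       [  0.        , 413.29558981, 213.93768003],
       [  0.        ,   0.        ,   1.        ]]), 'rvec': array([ 2.1043681 , -2.14778963,  0.20612842]), 'tvec': array([0.03690407, 0.61320737, 1.41013457])}
scene {'mtx': array([[390.48101812,   0.        , 280.26209184],
       [  0.        , 390.48101812, 204.38048455],
       [  0.        ,   0.        ,   1.        ]]), 'rvec': array([ 1.30043423, -2.24945931,  0.9259354 ]), 'tvec': array([0.30797807, 0.41530741, 0.97429988])}
{'clock': 0.1, 'qpos': array([-1.27700083e+00,  2.76520847e-01,  1.50600060e+00,  2.58967646e-05,
        1.36074322e+00, -1.21040986e-01]), 'qd': array([ 1.41347252e-03, -1.18387928e-03, -2.90204210e-03,  1.10675178e-03,
       -8.93276564e-05, -1.11026841e-03]), 'effort': array([ 9.00768919e-04, -4.17697263e+01, -2.46404278e+01, -1.61290695e-04,
        5.81239583e-03, -1.93801651e-05]), 'position': array([ 0.23158935, -0.52577222,  0.23053482]), 'ee_rot': array([-8.33984383e-04,  9.78566063e-01,  2.05931446e-01, -5.95080832e-05]), 'contact_force': array([-0.41877719,  0.3455713 ,  0.24965148]), 'moment': array([ 0.01489146, -0.05088375, -0.00053263]), 'gripper_force': 0.0, 'width': 0.08583042833233209}
```

View pics/top0.png

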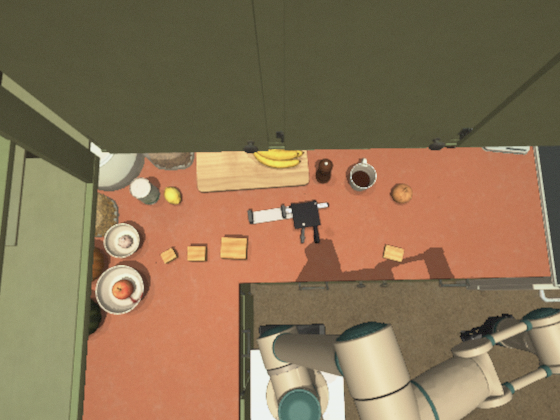

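View pics/scene0.png

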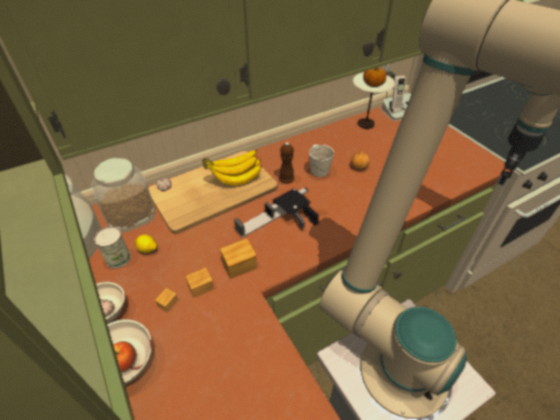

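The top view shows the clamp at about (290,213), with its fixed jaw at (251,216) and handle at (316,233). There are three similar tall blocks at (168,256), (197,254) and (234,248), so the middle-sized one is at (197,254). The flat block is at (394,254).

```bash
cat > h.py <<'E'
import numpy as np,cv2
from rig import manip,get_image,camera_info
def world(n,uv,z):
    c=camera_info(n);R=cv2.Rodrigues(c["rvec"])[0];t=c["tvec"].ravel()
    p=cv2.undistortPoints(np.array(uv,float).reshape(-1,1,2),c["mtx"],None).reshape(-1,2)
    d=np.c_[p,np.ones(len(p))]@R; o=-R.T@t
    return o+d*((np.reshape(z,(-1,1))-o[2])/d[:,2:])
def pix(n,P):
    c=camera_info(n);return cv2.projectPoints(np.array(P,float).reshape(-1,1,3),c["rvec"],c["tvec"],c["mtx"],None)[0].reshape(-1,2)
def crop(n,x0,y0,w,h,k,f):
    cv2.imwrite(f,cv2.resize(get_image(n)[y0:y0+h,x0:x0+w],None,fx=k,fy=k,interpolation=cv2.INTER_CUBIC))
E
python3 - <<'E'
from h import *
crop("top",150,190,190,90,4,"pics/t1.png")
crop("scene",145,175,190,140,4,"pics/s1.png")
print(world("top",[(197,254),(234,248),(394,254),(251,216),(316,233)],[.046,.06,.02,.05,.03]))
E
```

```text
[[ 0.47911656  0.33996391  0.046     ]
 [ 0.49608189  0.2085254   0.06      ]
 [ 0.46718064 -0.35936633  0.02      ]
 [ 0.61026029  0.14946532  0.05      ]
 [ 0.54727388 -0.08176741  0.03      ]]
```

View pics/t1.png

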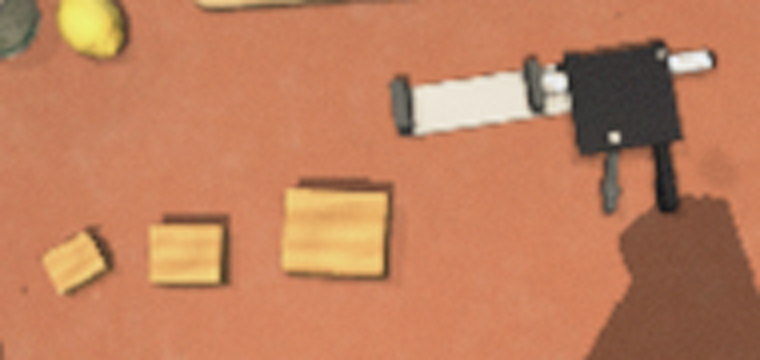

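View pics/s1.png

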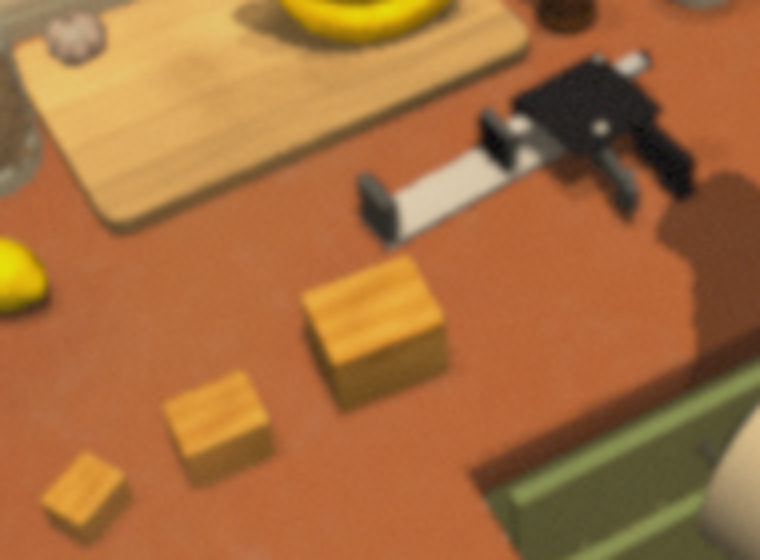

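The crops show the middle block's top corners, the housing corners and the jaw edges clearly. I'll fit both poses to them.

```bash
cat > fit.py <<'E'
from h import *
from scipy.optimize import least_squares
def real(c,x0=150,y0=190,k=4): return (np.array(c,float)+.5)/k-.5+[x0,y0]
def place(p,L): # p: x,y,phi ; L local points
    c,s=np.cos(p[2]),np.sin(p[2]); L=np.array(L,float)
    return np.c_[p[0]+c*L[:,0]-s*L[:,1],p[1]+s*L[:,0]+c*L[:,1],L[:,2]]
def fit(L,uv,p0,n="top"): return least_squares(lambda p:(pix(n,place(p,L))-uv).ravel(),p0,loss="soft_l1")
E
python3 - <<'E'
from fit import *
L=np.array([(22,-91,57),(22,-185,57),(-72,-185,57),(-72,-91,57),(22,66,55),(-22,66,55)])/1e3
uv=real([(565,54),(664,42),(682,138),(580,155),(392,78),(400,134)])
r=fit(L,uv,[.6,.1,0]);print(r.x,r.fun.reshape(-1,2).round(2));c=r.x
for f in np.arange(0,.021,.005): print(f,(4*(pix("top",place(c,[(.021,-.06+f,.056),(-.021,-.06+f,.056),(0,-.233+f,.03)]))-[150,190])).round(0).tolist())
B=np.array([(25.5,31.5,46),(25.5,-31.5,46),(-25.5,-31.5,46),(-25.5,31.5,46)])/1e3
uv=real([(150,225),(222,223),(222,284),(152,285)])
r=fit(B,uv,[.48,.34,0]);print(r.x,r.fun.reshape(-1,2).round(2))
uv=real([(165,410),(245,374),(269,418),(185,449)],145,175)
r=fit(B,uv,[.48,.34,0],"scene");print(r.x,r.fun.reshape(-1,2).round(2))
uv=real([(515,101),(598,57),(657,105),(577,150)],145,175)
r=fit(L[[0,1,2,3]],uv,c,"scene");print(r.x,r.fun.reshape(-1,2).round(2))
print(place(c,[(0,0,.01),(-.105,-.174,.03),(-.105,-.108,.03),(-.06,-.125,.05)]))
E
```

```text
[0.61878712 0.09473316 0.13780032] [[-0.34 -0.06]
 [ 0.85 -1.09]
 [ 0.9   0.53]
 [ 0.17  0.42]
 [-0.6   0.83]
 [-0.86 -1.14]]
0.0 [[528.0, 59.0], [535.0, 105.0], [720.0, 58.0]]
0.005 [[522.0, 60.0], [530.0, 106.0], [714.0, 59.0]]
0.01 [[517.0, 61.0], [524.0, 106.0], [709.0, 60.0]]
0.015 [[511.0, 62.0], [519.0, 107.0], [704.0, 60.0]]
0.02 [[506.0, 62.0], [513.0, 108.0], [698.0, 61.0]]
[0.4821267  0.34266857 0.01489817] [[ 0.2   0.36]
 [ 0.11  0.24]
 [ 0.1  -0.51]
 [-0.43 -0.12]]
[ 0.48182342  0.34655083 -0.02073232] [[-0.78 -1.53]
 [-0.08 -1.23]
 [ 0.45  0.73]
 [ 0.28  2.18]]
[0.61795154 0.09985784 0.12888157] [[-1.33 -1.79]
 [-0.48 -2.17]
 [ 2.24  0.9 ]
 [ 0.3   1.97]]
[[ 0.61878712  0.09473316  0.01      ]
 [ 0.53868391 -0.0920407   0.03      ]
 [ 0.52961785 -0.02666634  0.03      ]
 [ 0.57652647 -0.03732378  0.05      ]]
```

```bash
cat > go.py <<'E'
import sys,json,numpy as np
from rig import manip
from scipy.spatial.transform import Rotation as Ro
# usage: go.py x y z psi : roll first, then shift after the roll; also shift without roll
a=list(map(float,sys.argv[1:5])); s=manip.get_state()
R=Ro.from_quat(np.roll(s["ee_rot"],-1)).as_matrix(); psi=np.arctan2(R[1,0],R[0,0])
d=np.array(a[:3])-s["position"]; roll=-(a[3]-psi)
print("t",round(s["clock"],2),"psi",psi.round(3),"z-axis",R[:,2].round(3),"roll",round(roll,3),"shift now",(R.T@d*1e3).round(1),"shift after roll",((R@Ro.from_euler("z",roll).as_matrix()).T@d*1e3).round(1),"w",round(s["width"],4),"F",s["contact_force"].round(1),"q6",s["qpos"][5].round(2))
E
python3 go.py 0.482 0.344 0.15 1.578
```

```text
t 0.2 psi 0.415 z-axis [-0.     0.001 -1.   ] roll -1.163 shift now [ 579.7 -695.2   81.6] shift after roll [868.1 256.7  81.6] w 0.0853 F [0.1 0.1 0.6] q6 -0.12
```

```bash
python3 -m crank '{"translation":[[0,0,0],[0,0,0],[0,0,0],[0,0,0],[0,0,0],[0,0,0],[0,0,0],[0,0,0]],"roll":[-0.145,-0.145,-0.145,-0.145,-0.145,-0.145,-0.145,-0.145],"fingers":[1,1,1,1,1,1,1,1]}' 40 >/dev/null
python3 -m crank '{"translation":[[44,13,0],[44,13,0],[44,13,0],[44,13,0],[44,13,0],[44,13,0],[44,13,0],[44,13,0]],"roll":[0,0,0,0,0,0,0,0],"fingers":[1,1,1,1,1,1,1,1]}' >/dev/null
python3 -m crank '{"translation":[[44,13,0],[44,13,0],[44,13,0],[44,13,0],[44,13,0],[44,13,0],[44,13,0],[44,13,0]],"roll":[0,0,0,0,0,0,0,0],"fingers":[1,1,1,1,1,1,1,1]}'
python3 go.py 0.482 0.344 0.15 1.578
```

```text
clock: 2.6
position: [0.4369, 0.1806, 0.2313]
ee_rot: [0.0, 0.705, 0.709, 0.0]
contact_force: [0.5, -1.6, -0.1]
width: 0.0856
gripper_force: 0.0
t 2.6 psi 1.575 z-axis [ 0. -0. -1.] roll -0.003 shift now [163.2  45.8  81.3] shift after roll [163.1  46.2  81.3] w 0.0856 F [ 0.5 -1.6 -0.1] q6 0.24
```

```bash
python3 -m crank '{"translation":[[40,10,18],[40,10,20],[40,10,20],[36,10,20],[0,0,0],[0,0,0]],"roll":[0,0,0,0,0,0],"fingers":[1,1,1,1,1,1]}' >/dev/null
python3 go.py 0.482 0.344 0.025 1.578
python3 - <<'E'
from h import *
crop("top",150,215,100,75,8,"pics/t2.png")
E
```

```text
t 3.2 psi 1.576 z-axis [-0.002 -0.002 -1.   ] roll -0.002 shift now [  9.4   6.7 127.1] shift after roll [  9.4   6.7 127.1] w 0.0855 F [ 0.5 -0.   0. ] q6 0.49
```

View pics/t2.png

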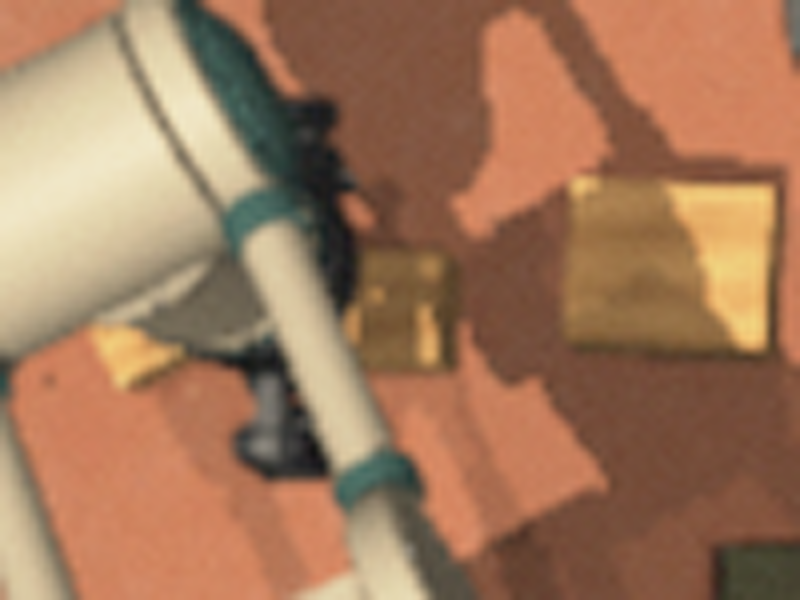

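The arm hides part of the view, but the block stands undisturbed where it was measured, with its right edge at crop pixel (455,310). I'll go down and grip it.

```bash
python3 -m crank '{"translation":[[5,4,35],[4,3,35],[0,0,35],[0,0,20],[0,0,12],[0,0,0],[0,0,0]],"roll":[0,0,0,0,0,0,0],"fingers":[1,1,1,1,1,1,1]}'
python3 go.py 0.482 0.344 0.015 1.578
```

```text
clock: 3.95
position: [0.4842, 0.3436, 0.0176]
ee_rot: [0.0, 0.706, 0.708, 0.001]
contact_force: [0.4, 0.5, -0.2]
width: 0.0855
gripper_force: 0.0
t 3.95 psi 1.574 z-axis [ 0.002  0.001 -1.   ] roll -0.004 shift now [ 0.4 -2.2  2.6] shift after roll [ 0.4 -2.2  2.6] w 0.0855 F [ 0.4  0.5 -0.2] q6 0.5
```

```bash
python3 -m crank '{"translation":[[0,-2,2],[0,0,0],[0,0,0],[0,0,0],[0,0,0],[0,0,0],[0,0,0],[0,0,0]],"roll":[0,0,0,0,0,0,0,0],"fingers":[0,0,0,0,0,0,0,0]}' 40 
python3 -m crank '{"translation":[[0,0,-15],[0,0,-40],[0,0,-40],[0,0,-10],[0,0,0]],"roll":[0,0,0,0,0],"fingers":[0,0,0,0,0]}'
python3 go.py 0.6188 0.094 0.12 1.706
python3 - <<'E'
from h import *
crop("scene",130,150,200,150,4,"pics/s2.png")
E
```

```text
clock: 4.75
position: [0.4819, 0.3441, 0.0154]
ee_rot: [0.0, 0.706, 0.709, 0.001]
contact_force: [-1.0, 0.9, 5.9]
width: 0.0502
gripper_force: 42.5
clock: 5.25
position: [0.4822, 0.3444, 0.1211]
ee_rot: [0.001, 0.706, 0.709, 0.002]
contact_force: [0.4, -0.2, -1.7]
width: 0.0501
gripper_force: 42.2
t 5.25 psi 1.575 z-axis [ 0.004  0.002 -1.   ] roll -0.131 shift now [-250.9  135.6    1.1] shift after roll [-266.5  101.6    1.1] w 0.0501 F [ 0.4 -0.2 -1.7] q6 0.5
```

View pics/s2.png

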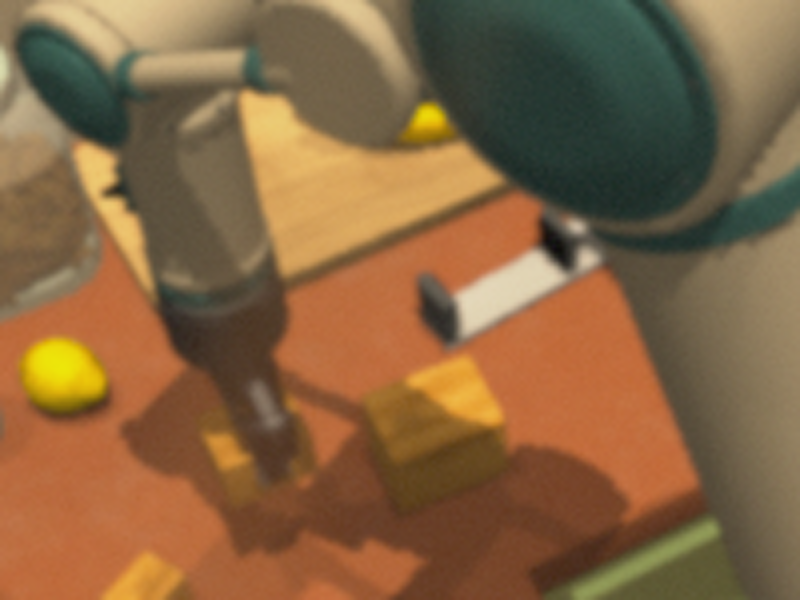

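The block is held clear of the table, at crop pixel (255,455). Next it goes to the clamp.

```bash
python3 -m crank '{"translation":[[0,0,0],[-43,17,0],[-43,17,0],[-44,17,0],[-44,17,0],[-44,17,0],[-44,16,0],[0,0,0]],"roll":[-0.131,0,0,0,0,0,0,0],"fingers":[0,0,0,0,0,0,0,0]}' >/dev/null
python3 -m crank '{"translation":[[0,0,0]],"roll":[0],"fingers":[0]}'
python3 go.py 0.6188 0.094 0.06 1.706
python3 - <<'E'
from h import *
crop("top",230,180,110,75,7,"pics/t3.png")
E
```

```text
clock: 6.2
position: [0.6153, 0.0965, 0.1165]
ee_rot: [-0.002, 0.659, 0.752, -0.002]
contact_force: [-0.7, 0.4, -1.4]
width: 0.0504
gripper_force: 42.1
t 6.2 psi 1.703 z-axis [-0.005  0.    -1.   ] roll -0.003 shift now [-3.   3.4 56.5] shift after roll [-3.   3.4 56.5] w 0.0504 F [-0.7  0.4 -1.4] q6 -0.09
```

View pics/t3.png

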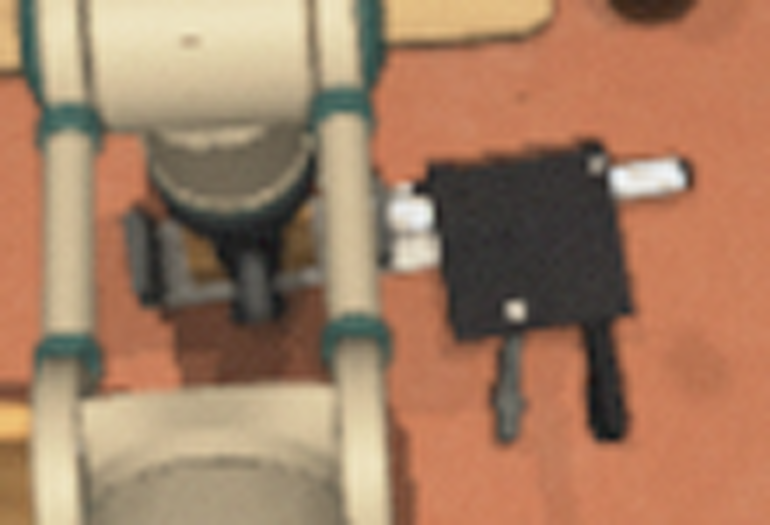

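The block hangs over the bed, with the fixed jaw at (140,258). The housing corners are sharper here, so I'll refit the clamp.

```bash
python3 - <<'E'
from fit import *
L=np.array([(22,-91,57),(22,-185,57),(-72,-185,57),(-72,-91,57),(22,66,55),(-22,66,55),(-60,-125,57)])/1e3
uv=real([(429,163),(597,140),(634,311),(457,339),(125,210),(145,307),(515,310)],230,180,7)
r=fit(L,uv,[.6,.1,0]);print(r.x,r.fun.reshape(-1,2).round(2))
print(place(r.x,[(0,-.003,.03),(-.105,-.141,.03)]))
print((7*(pix("top",place(r.x,[(-.105,-.174,.05),(-.13,-.167,.05),(-.105,-.1145,.046)]))-[230,180])).round(0).tolist())
E
python3 go.py 0.6188 0.094 0.06 1.706
```

```text
[0.61835614 0.09528616 0.14733628] [[-0.57  0.11]
 [ 1.32 -0.88]
 [ 0.84  0.26]
 [-0.06  0.64]
 [-0.6   0.69]
 [-1.59 -1.16]
 [ 0.54 -0.11]]
[[ 0.61879655  0.09231867  0.03      ]
 [ 0.53519308 -0.05960059  0.03      ]]
[[626.0, 379.0], [622.0, 430.0], [510.0, 400.0]]
t 6.25 psi 1.705 z-axis [-0.005  0.    -1.   ] roll -0.001 shift now [-4.2  3.7 56.9] shift after roll [-4.2  3.7 56.9] w 0.05 F [ 0.2  0.1 -2.3] q6 -0.09
```

```bash
python3 -m crank '{"translation":[[-4,3,10],[0,0,30],[0,0,25],[0,0,12],[0,0,5],[0,0,0],[0,0,0]],"roll":[-0.008,0,0,0,0,0,0],"fingers":[0,0,0,0,0,0,0]}'
python3 go.py 0.6189 0.0925 0.0265 1.712
```

```text
clock: 6.95
position: [0.6209, 0.0945, 0.0382]
ee_rot: [0.001, 0.655, 0.756, 0.001]
contact_force: [-0.7, -0.5, -1.0]
width: 0.0502
gripper_force: 42.1
t 6.95 psi 1.714 z-axis [ 0.002 -0.    -1.   ] roll 0.002 shift now [-1.7 -2.3 11.7] shift after roll [-1.7 -2.3 11.7] w 0.0502 F [-0.7 -0.5 -1. ] q6 -0.1
```

```bash
python3 -m crank '{"translation":[[-2,-2,5],[0,0,4],[0,0,2],[0,0,0],[0,0,0]],"roll":[0,0,0,0,0],"fingers":[0,0,0,0,0]}'
python3 go.py 0.6189 0.0925 0.0255 1.712
```

```text
clock: 7.45
position: [0.6185, 0.0918, 0.0263]
ee_rot: [0.0, 0.655, 0.756, 0.0]
contact_force: [0.6, -0.1, -0.7]
width: 0.0503
gripper_force: 42.1
t 7.45 psi 1.714 z-axis [ 0. -0. -1.] roll 0.002 shift now [0.6 0.5 0.8] shift after roll [0.6 0.5 0.8] w 0.0503 F [ 0.6 -0.1 -0.7] q6 -0.11
```

```bash
python3 -m crank '{"translation":[[0,0,1],[0,0,0],[0,0,0],[0,0,0],[0,0,0],[0,0,0],[0,0,0]],"roll":[0,0,0,0,0,0,0],"fingers":[0,0,0.5,0.7,1,1,1]}'
python3 -m crank '{"translation":[[0,0,-20],[0,0,-40],[0,0,-40],[0,0,-5],[0,0,0]],"roll":[0,0,0,0,0],"fingers":[1,1,1,1,1]}'
python3 go.py 0.42 -0.06 0.13 0.141
```

```text
clock: 8.15
position: [0.6185, 0.0919, 0.0253]
ee_rot: [0.0, 0.655, 0.756, 0.0]
contact_force: [0.4, 0.5, -0.1]
width: 0.0855
gripper_force: 0.0
clock: 8.65
position: [0.6194, 0.0919, 0.1321]
ee_rot: [0.001, 0.655, 0.756, 0.001]
contact_force: [0.5, 0.5, 0.1]
width: 0.0853
gripper_force: 0.0
t 8.65 psi 1.714 z-axis [ 0.004  0.    -1.   ] roll 1.573 shift now [-121.9 -219.     1.3] shift after roll [-218.8  122.4    1.3] w 0.0853 F [0.5 0.5 0.1] q6 -0.11
```

```bash
python3 -m crank '{"translation":[[-24,-43,0],[-24,-44,0],[-24,-44,0],[-24,-44,0],[-24,-43,0],[0,0,0],[0,0,0],[0,0,0]],"roll":[0,0,0,0,0,0.143,0.143,0.143],"fingers":[1,1,1,1,1,1,1,1]}' >/dev/null
python3 -m crank '{"translation":[[0,0,0],[0,0,0],[0,0,0],[0,0,0],[0,0,0],[0,0,0],[0,0,0],[0,0,0]],"roll":[0.143,0.143,0.143,0.143,0.143,0.143,0.143,0.143],"fingers":[1,1,1,1,1,1,1,1]}'
python3 - <<'E'
from h import *
crop("top",235,180,110,75,7,"pics/t4.png")
E
```

```text
clock: 10.25
position: [0.4186, -0.0573, 0.1286]
ee_rot: [-0.001, 0.998, 0.067, -0.002]
contact_force: [-1.1, -0.2, -0.3]
width: 0.0855
gripper_force: 0.0
```

View pics/t4.png

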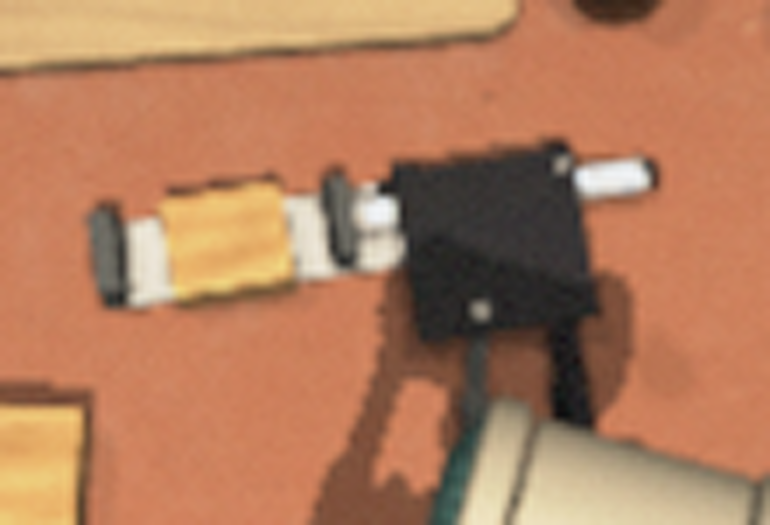

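The block lies centred and lengthwise on the bar, spanning (165–293, 185–300) between jaw faces at about 122 and 328. Next I'll check the handle and trigger positions against the model.

```bash
python3 - <<'E'
from fit import *
uv=real([(608,438),(510,440),(508,432),(585,330),(624,430),(590,440)],230,180,7)
for z in(.03,.05):
  W=world("top",uv,z);c=np.array([.6185,.095]);p=.141
  d=W[:,:2]-c;print(z,W[:,:2].round(4).tolist(),(d@np.array([[np.cos(p),-np.sin(p)],[np.sin(p),np.cos(p)]])).round(3).tolist())
E
python3 go.py 0.5343 -0.0594 0.1 0.141
```

```text
0.03 [[0.5143, -0.0822], [0.5143, -0.0321], [0.5184, -0.0312], [0.5703, -0.0723], [0.5182, -0.0905], [0.5135, -0.0729]] [[-0.128, -0.161], [-0.121, -0.111], [-0.117, -0.111], [-0.071, -0.159], [-0.125, -0.17], [-0.128, -0.152]]
0.05 [[0.5119, -0.0806], [0.5119, -0.0312], [0.516, -0.0303], [0.5672, -0.0708], [0.5158, -0.0888], [0.5111, -0.0715]] [[-0.13, -0.159], [-0.123, -0.11], [-0.119, -0.11], [-0.074, -0.157], [-0.127, -0.168], [-0.13, -0.15]]
t 10.3 psi 0.131 z-axis [-0.004  0.001 -1.   ] roll -0.01 shift now [114.6  17.3  28.2] shift after roll [114.4  18.4  28.2] w 0.0855 F [-0.  -1.2 -0.2] q6 1.14
```

```bash
python3 -m crank '{"translation":[[38,4,10],[38,4,10],[38,5,10],[0,0,0],[0,0,0]],"roll":[-0.01,0,0,0,0],"fingers":[1,1,1,1,1]}' >/dev/null
python3 go.py 0.533 -0.0557 0.06 0.141
python3 - <<'E'
from h import *
crop("scene",220,170,130,80,6,"pics/s3.png")
E
```

```text
t 10.8 psi 0.153 z-axis [-0.005  0.001 -1.   ] roll 0.012 shift now [-0.7  2.2 38.2] shift after roll [-0.7  2.2 38.2] w 0.0853 F [-0.5 -0.1 -0.6] q6 1.19
```

View pics/s3.png

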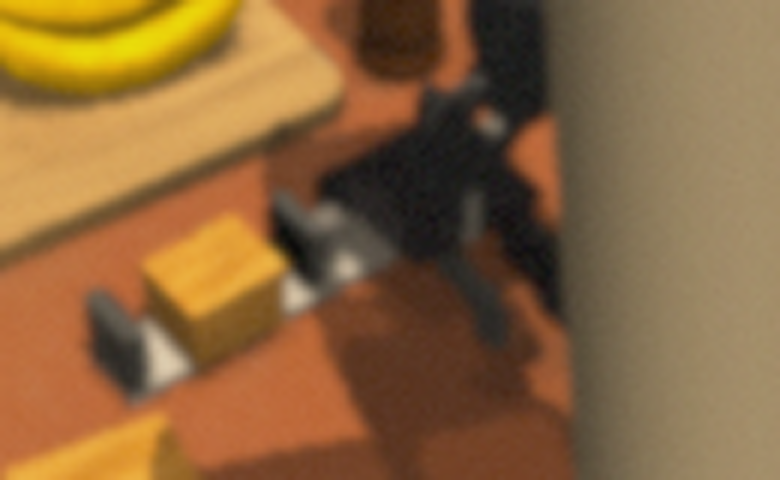

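The block sits well on the bar at (215,285) between the jaws, and the trigger at (475,300) is free. I'll go down astride trigger and handle, stopping once on the way to check the force.

```bash
python3 -m crank '{"translation":[[0,2,20],[0,0,18],[0,0,12],[0,0,0]],"roll":[0.01,0,0,0],"fingers":[1,1,1,1]}' >/dev/null
python3 go.py 0.533 -0.0557 0.011 0.141
python3 -m crank '{"translation":[[0,0,9],[0,0,8],[0,0,0]],"roll":[0,0,0],"fingers":[1,1,1]}' >/dev/null
python3 go.py 0.533 -0.0557 0.011 0.141

```

```text
t 11.25 psi 0.141 z-axis [-0.004  0.001 -1.   ] roll -0.0 shift now [ 0.6  0.4 38. ] shift after roll [ 0.6  0.4 38. ] w 0.0853 F [0.  0.7 0.1] q6 1.2
t 11.55 psi 0.141 z-axis [-0.001  0.    -1.   ] roll -0.0 shift now [-1.3 -0.2 21.6] shift after roll [-1.3 -0.2 21.6] w 0.0854 F [ 0.2 -0.4 -0.1] q6 1.2
```

```bash
python3 -m crank '{"translation":[[0,0,6],[0,0,6],[0,0,0]],"roll":[0,0,0],"fingers":[1,1,1]}' >/dev/null
python3 go.py 0.533 -0.0557 0.011 0.141
python3 -m crank '{"translation":[[0,0,5],[0,0,5],[0,0,0]],"roll":[0,0,0],"fingers":[1,1,1]}' >/dev/null
python3 go.py 0.533 -0.0557 0.011 0.141

```

```text
t 11.85 psi 0.141 z-axis [-0.002  0.    -1.   ] roll -0.0 shift now [-1.4 -0.2  9.5] shift after roll [-1.4 -0.2  9.5] w 0.0855 F [-0.1 -0.  -0.8] q6 1.2
t 12.15 psi 0.141 z-axis [-0.001  0.    -1.   ] roll -0.0 shift now [-1.4 -0.2 -0.4] shift after roll [-1.4 -0.2 -0.4] w 0.0851 F [0.8 0.3 0.2] q6 1.2
```

```bash
python3 -m crank '{"translation":[[0,0,4],[0,0,0],[0,0,0],[0,0,0]],"roll":[0,0,0,0],"fingers":[0.8,0.7,0.6,0.6]}' 25
python3 -m crank '{"translation":[[0,0,0],[0,0,0],[0,0,0],[0,0,0]],"roll":[0,0,0,0],"fingers":[0.4,0.4,0.4,0.4]}' 

```

```text
clock: 12.55
position: [0.536, -0.0587, 0.009]
ee_rot: [0.003, 0.997, 0.071, 0.001]
contact_force: [-3.6, -7.9, 11.4]
width: 0.052
gripper_force: 12.6
clock: 12.95
position: [0.5365, -0.059, 0.0095]
ee_rot: [0.003, 0.997, 0.071, 0.002]
contact_force: [-3.7, -9.5, 13.9]
width: 0.0463
gripper_force: 25.7
```

```bash
python3 -m crank '{"translation":[[0,0,0],[0,0,-4],[0,0,0],[0,0,0],[0,0,0],[0,0,0]],"roll":[0,0,0,0,0,0],"fingers":[0.85,0.85,0.85,0.85,0.85,0.85]}' 
python3 - <<'E'
from h import *
crop("top",235,180,110,75,7,"pics/t5.png")
E
```

```text
clock: 13.55
position: [0.5349, -0.0555, 0.0112]
ee_rot: [-0.0, 0.998, 0.07, -0.0]
contact_force: [-0.5, 1.1, 0.8]
width: 0.0727
gripper_force: 0.9
```

View pics/t5.png

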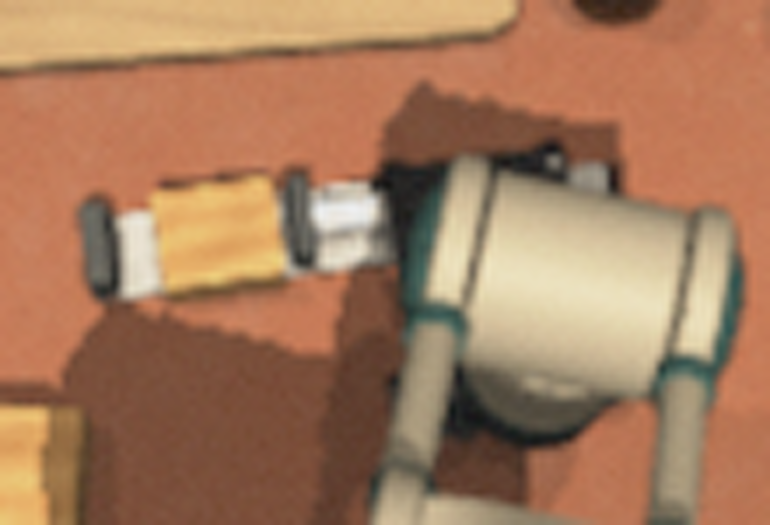

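One squeeze moved the jaw about 13 mm, with its face now at about 290. The clamp slid about 4 mm toward +y, so I'll recentre by 3 mm and keep pumping.

```bash
python3 -m crank '{"translation":[[0,-3,0],[0,0,0],[0,0,0],[0,0,0],[0,0,0],[0,0,0],[0,0,0]],"roll":[0,0,0,0,0,0,0],"fingers":[0.87,0.87,0.4,0.4,0.4,0.4,0.4]}' 25
python3 -m crank '{"translation":[[0,0,0],[0,0,0],[0,0,0],[0,0,0],[0,0,0]],"roll":[0,0,0,0,0],"fingers":[0.87,0.87,0.87,0.87,0.87]}' 

```

```text
clock: 14.3
position: [0.5358, -0.0562, 0.0134]
ee_rot: [0.003, 0.997, 0.071, 0.001]
contact_force: [-3.5, -8.1, 13.6]
width: 0.0468
gripper_force: 25.9
clock: 14.8
position: [0.5347, -0.0525, 0.0111]
ee_rot: [-0.0, 0.998, 0.07, 0.0]
contact_force: [1.3, 1.5, -1.1]
width: 0.0741
gripper_force: 1.2
```

```bash
python3 -m crank '{"translation":[[0,-2,0],[0,0,0],[0,0,-2],[0,0,-1],[0,0,0],[0,0,0],[0,0,0]],"roll":[0,0,0,0,0,0,0],"fingers":[0.87,0.4,0.4,0.4,0.4,0.4,0.4]}' 25
python3 -m crank '{"translation":[[0,0,0],[0,0,2],[0,0,1],[0,0,0],[0,0,0]],"roll":[0,0,0,0,0],"fingers":[0.87,0.87,0.87,0.87,0.87]}' 
python3 - <<'E'
from h import *
crop("top",235,180,110,75,7,"pics/t6.png")
E
```

```text
clock: 15.5
position: [0.534, -0.0519, 0.0145]
ee_rot: [0.001, 0.998, 0.071, -0.0]
contact_force: [-1.8, -4.7, 5.1]
width: 0.0462
gripper_force: 27.1
clock: 16.0
position: [0.5341, -0.0505, 0.011]
ee_rot: [-0.0, 0.998, 0.07, -0.0]
contact_force: [-0.4, 2.0, -0.9]
width: 0.0742
gripper_force: 0.8
```

View pics/t6.png

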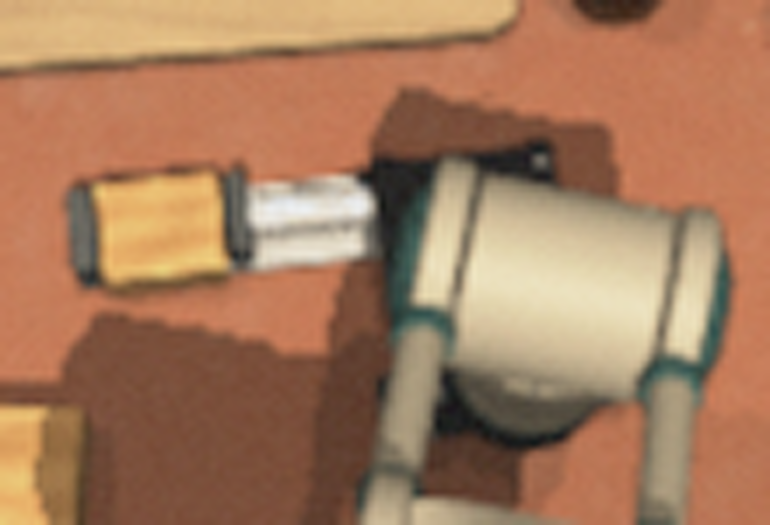

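The block now nearly touches the fixed jaw: block 92–228, fixed pad at about 92, moving jaw at 230. It's time for the final squeezes.

```bash
python3 -m crank '{"translation":[[0,-3,0],[0,0,0],[0,0,-2],[0,0,-1],[0,0,0],[0,0,0],[0,0,0]],"roll":[0,0,0,0,0,0,0],"fingers":[0.87,0.65,0.6,0.55,0.5,0.4,0.4]}' 24

```

```text
clock: 16.75
position: [0.5332, -0.0479, 0.0139]
ee_rot: [-0.0, 0.998, 0.07, -0.001]
contact_force: [-1.9, -0.8, -3.7]
width: 0.0532
gripper_force: 25.6
```

```bash
python3 -m crank '{"translation":[[0,0,0],[0,0,0],[0,0,0]],"roll":[0,0,0],"fingers":[0.4,0.4,0.4]}' 28
python3 -m crank '{"translation":[[0,0,0],[0,0,0],[0,0,0],[0,0,0],[0,0,0],[0,0,0]],"roll":[0,0,0,0,0,0],"fingers":[0.4,0.4,0.4,0.4,0.4,0.4]}' 31
python3 - <<'E'
from h import *
crop("top",235,180,110,75,7,"pics/t7.png")
E
```

```text
clock: 17.05
position: [0.5338, -0.048, 0.0142]
ee_rot: [0.0, 0.998, 0.07, -0.0]
contact_force: [-1.5, -1.0, -3.1]
width: 0.0527
gripper_force: 29.7
clock: 17.65
position: [0.5338, -0.0481, 0.0143]
ee_rot: [0.0, 0.998, 0.07, -0.0]
contact_force: [-2.0, -0.8, -2.8]
width: 0.0513
gripper_force: 32.6
```

View pics/t7.png

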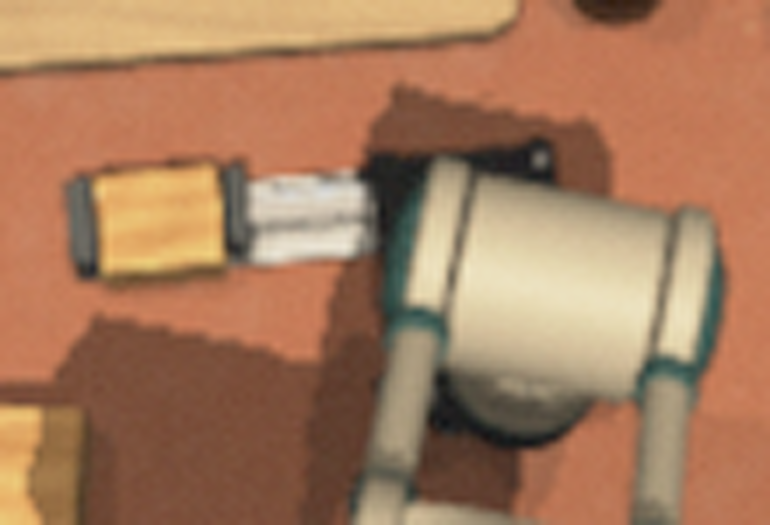

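The block is gripped snugly between both pads (block 93–225). I'll hold briefly to check that it's steady.

```bash
python3 -m crank '{"translation":[[0,0,0],[0,0,0],[0,0,0],[0,0,0],[0,0,0],[0,0,0],[0,0,0],[0,0,0]],"roll":[0,0,0,0,0,0,0,0],"fingers":[0.4,0.4,0.4,0.4,0.4,0.4,0.4,0.4]}'
python3 -m crank '{"translation":[[0,0,0],[0,0,0],[0,0,0],[0,0,0],[0,0,0],[0,0,0],[0,0,0],[0,0,0]],"roll":[0,0,0,0,0,0,0,0],"fingers":[0.4,0.4,0.4,0.4,0.4,0.4,0.4,0.4]}'
```

```text
clock: 18.5
position: [0.5339, -0.048, 0.0143]
ee_rot: [0.0, 0.998, 0.07, 0.0]
contact_force: [-2.1, -0.6, -3.5]
width: 0.0509
gripper_force: 32.6
clock: 19.3
position: [0.534, -0.0479, 0.0143]
ee_rot: [0.0, 0.998, 0.07, 0.0]
contact_force: [-1.9, -0.8, -4.2]
width: 0.0511
gripper_force: 32.6
```

Width and force are steady, so I'm handing in.

```bash
python3 -c "
from rig import manip; print(manip.sign_off())"
```

```text
the job is handed in; nothing more can be done
None
```

The job is handed in at about 19 s: the middle-sized block lies lengthwise on the bar, gripped between both jaws at an estimated 25 N, with the trigger still held squeezed at about 32 N; pumping slid the clamp roughly 10 mm along the worktop.

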